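# Seat the drilling template on its locating pins

## Task

The orange see-through drilling template was laid down short of the panel's two locating pins and is riding up on their noses. Nudge it sideways over the panel with the fingertips, never picking it up, until both its holes drop over the pins and it lies flat on the panel, then take the hand away. Leave the bronze knife, the bangle and the other things on the bench where they are.

Things in the scene. Friction and masses are not known exactly. Their poses are not given: they have to be found in the camera images.
- panel: Tan MDF panel, 300 (its x) x 420 (its y) x 18 mm, fixed flat on the bench; place and yaw vary. Origin: centre of its underside, on the bench; x points away from the robot, y left, z up. Pins stand at x -10, y +65 (a) and -65 mm (b). Black steel holdfasts, 90 mm high, stand 35 mm outside its y edges at x +115, their feet on it at y +-190 mm. Home: the template's origin is at x -30, y 0, same yaw.
- pin_a (a point): Tip of the steel locating pin at the panel's +y side. Each pin is fixed, 10 mm in diameter and 8 mm high above the panel: straight for 4 mm, then a nose tapering over 4 mm to a 4 mm flat. A black ring 18 mm across marks its foot, seen through the template. This point is the middle of the flat.
- pin_b (a point): Tip of the other locating pin, at the panel's -y side, same shape, 130 mm from pin a.
- template: Loose orange see-through plate, 130 (its x) x 190 (its y) x 12 mm, 0.35 kg +-30%, friction about 0.6, with six steel drill bushes in a row at x -35 mm (flush, they catch on nothing). Origin: centre of its underside; x away from the robot, y left, z up. At the start its near long edge (-x) lies on the panel and its far part rides on the pin noses: tilted about 0.08 rad, near edge low.
- hole_a (a point): Centre, at the underside, of the template's round through hole for pin a: 12 mm across, black outline, at x +20, y +65 mm of the template. At the start it is 10 to 21 mm too near the robot along the panel's x, more or less by the turn of up to 0.12 rad, and up to 18 mm off to either side.
- hole_b (a point): Centre, at the underside, of the template's slot for pin b: 12 mm in x by 18 mm in y, black outline, at x +20, y -65 mm of the template. The template slides down over the noses by itself once both holes are within about 2 mm of their pins.
- knife: Bronze knife, 130 x 26 x 6 mm, lying along y on the far strip of the panel. Origin: centre of its underside. To be left alone.
- bangle: Bronze bangle, ring 68 mm across and 7 mm high, lying on the far strip of the panel beside the knife. Origin: centre of its underside. To be left alone.
- glue: White glue bottle with orange cap, 52 mm across, 150 mm high, on the bench to the left. Origin: centre of its base. To be left alone.
- pencil_cup: Blue pencil cup, 76 mm across, about 165 mm high with its pencils, on the bench to the left. Origin: centre of its base. To be left alone.
- mallet: Hammer lying on the bench to the right. Origin: on its underside. To be left alone.
- driver: Screwdriver lying on the bench to the right. Origin: on its underside. To be left alone.
- tape: Yellow tape measure, 62 x 36 x 58 mm, on the bench to the right. Origin: centre of its underside. To be left alone.
There are look-alikes about, which are no part of the job. There is more than one size of the template; the one meant has the size given above.

How it is judged:
At the end, for the whole second after the job is handed in: The template lies flat on the panel with both holes down over their pins: round hole within 2.5 mm of pin a and slot within 3.5 mm of pin b seen from above, underside within 1.5 mm of the panel top, tilt under 0.015 rad, at rest (horizontal distance between hole_a and pin_a below 0.0025 m and horizontal distance between hole_b and pin_b below 0.0035 m and z of template in the frame of panel below 0.0195 m and angle between template's own z axis and vertical below 0.015 rad and linear speed of template below 0.01 m/s); the robot touches nothing.
It fails at once if the template is picked up: its middle comes more than 12 mm off the panel (z of template in the frame of panel above 0.03 m).
It fails at once if the template is tipped up by more than 0.2 rad (angle between template's own z axis and vertical above 0.2 rad).
It fails at once if the knife or the bangle on the panel is moved by more than 15 mm (distance of any of knife, bangle from where it was at the start of the episode above 0.015 m).
It fails at once if another loose thing on the bench is moved by more than 15 mm (distance of any of glue, pencil_cup, mallet, driver, tape from where it was at the start of the episode above 0.015 m).
It also fails if it takes over 51 s, if anything falls off the work surface, if the arm or the gripper's body presses on something with over 40 N, if the wrist force passes 120 N, or if a joint passes its speed limit or range.

## Robot

A 6-joint arm with a two-finger parallel gripper is mounted at the origin on the work surface. World frame = base frame: x ahead of the robot, y to its left, z up, the work surface at z = 0. Lengths are in m, angles in rad, forces in N, time in s.
With the tool pointing down it reaches from about 0.225 to 0.875 m from the base axis. Payload 3.4 kg.
Tool frame: the origin (TCP) lies between the finger pads; the fingertips stand 11 mm ahead of it and the grasp point (between the pads) lies 8 mm behind it (tips_ahead is the distance from the TCP to the fingertips, in m); z points along the fingers, x is the direction in which the jaws open and shut, and the axes are right-handed (so a half turn about z gives the same grasp; the last joint's range is limited). The gripper opens to 85 mm and grips with 20 to 120 N. Pads are 22 mm wide; open, the fingers measure 114 mm over their backs; the gripper's body (76 mm by 85 mm) begins 54 mm behind the grasp point. The pads swing forward as they close: fully open they stand 13 mm farther back than shut.
Start: joints at [1.213, 0.276, 1.505, -0, 1.361, -0.121], TCP at [0.135, 0.559, 0.242] pointing down, gripper open.
Joint ranges: [-2.89, 2.89], [-0.75, 2.08], [0.22, 2.7], [-1.18, 4.32], [0.11, 2.71], [-2.7, 2.7]. Speed limits (rad/s): [2.57, 2.57, 3.14, 3.14, 3.14, 3.14].

## Interface

Orientations are given as a unit quaternion [w, x, y, z].
In Python, from rig import get_state, get_image, sign_off, masks_of, tips_ahead gives the robot as it stands.
- The arm moves only by the tool play_rows, never from a script. Its argument "series" is a list of rows, each an object of numbers: "fingers": the closure, from -1 (fully open) to 1 (shut); "dx", "dy", "dz": the shift along the world's x, y, z in mm; "turn": the turn about the world's z in rad. A call has 1 to 20 rows; each row shifts and turns the pose as measured when the row begins; what a row does not reach is not made up. A row lasts 1/12 s, in which the tool goes at most 41.7 mm and 7.16 degrees, less where a joint would pass 70% of its speed; a pose out of reach is approached as far as the arm can. A call with a gripper value outside its range is refused whole. The fingers move at their own pace and stop on an object; "squeeze" is the grip in N (left out, the last holds). Time passes only in rows, so rows that do not move let the fingers close. It gives the time, the measured TCP pose, the force and the opening at its end, in the units of the state.
- get_state(): the state, without advancing time (a new reading comes with each control period).
- get_image(name): name is "side" or "top" or "wrist"; returns a dict with "pixels" (384x512x3 uint8, red, green, blue), "vfov" (degrees; the focal length in pixels is half the picture's height over the tangent of half this angle, whatever the lens; pixels are square), "cx", "cy" (the principal point, pixels), "dist" ([k1, k2, p1, p2, k3] as OpenCV has them; the pictures are not rectified), "rvec" (rotation vector, rad) and "tvec" (3), from world to camera coordinates, as OpenCV has them; the wrist camera has in their place "hand_eye" (4x4, takes a point from camera to tool coordinates, whose origin is the TCP and whose axes are the tool frame's). Camera axes: x right, y down, z forward; pixel columns grow to the right and rows downward; lengths in m; the calibration is good to about 2 mm. A picture is of the moment at which its call begins: read the wrist's pose just before it. There is no depth.
- sign_off(): hands the job in, once; it reports no verdict.
Trained networks look in a picture, given as the dict that the camera call returned (one of the last four; its "shot" number tells which), for a name from the list of things; names that differ only in an ending like _2 or _b are one class to them, and where a whole thing is asked for, a point or a joint stands for the part that bears it (a point fixed in the world has none). Each returns a list of dicts, best first, with "p" (0 to 1); they miss things now and then, are a little off and sometimes report something else, mostly with a low value. They report only what shows in the picture. A call takes as long as a camera call. They do not tell look-alikes from the thing itself.
- masks_of(picture, label): "region" (384x512 bool, what is visible of it) and "xy" ([column, row] in pixels, amid what is visible of it).
The state is a dict: "clock": time; "qpos": joint angles; "qd": joint speeds; "effort": joint torques, N m; "position": TCP position; "ee_rot": TCP orientation; "contact_force": force on the tool from outside, world axes, zero at the start; "moment": the same for the moment, N m; "width": finger opening in m.
Only numpy, scipy, OpenCV 4.12 (cv2) and the standard library are available. Lean on these libraries where they do the work, as an engineer would, in place of code of your own. Each camera call takes 0.05 s, during which the arm holds its last target. There are 200 camera calls.

## Working session

There is one attempt and no reset: what is moved stays moved. The work goes in short steps, Python scripts to look and compute and a tool call to move; the robot and the scene stay as the last step left them, time stands still between calls to the robot, and variables do not carry over. Pictures are saved under pics/ and viewed, about 8 in all and at most 12, crops included, and the job is handed in when it is done.

Besides the shell and the picture viewer there is one more tool, called as name(argument=value, ...) on one line, values as JSON. play_rows: Moves the arm, as the interface text tells. Its arguments: {"type":"object","properties":{"series":{"type":"array"},"squeeze":{"type":"number"}},"required":["series"]}

```bash
ls; mkdir -p pics
cat > h.py <<'E'
import numpy as np, cv2
from rig import *
from scipy.spatial.transform import Rotation as R
def cam(im,st=None):
    f=im["pixels"].shape[0]/2/np.tan(np.radians(im["vfov"])/2)
    K=np.array([[f,0,im["cx"]],[0,f,im["cy"]],[0,0,1]])
    if "rvec" in im:
        Rm=cv2.Rodrigues(np.array(im["rvec"],float))[0]; t=np.array(im["tvec"],float).ravel()
    else:
        H=np.array(im["hand_eye"]); q=st["ee_rot"]
        T=np.eye(4); T[:3,:3]=R.from_quat([q[1],q[2],q[3],q[0]]).as_matrix(); T[:3,3]=st["position"]
        M=np.linalg.inv(T@H); Rm=M[:3,:3]; t=M[:3,3]
    return K,np.array(im["dist"],float),Rm,t
def ray(im,uv,z,st=None):
    K,d,Rm,t=cam(im,st)
    p=cv2.undistortPoints(np.array(uv,float).reshape(-1,1,2),K,d)[:,0]
    v=np.c_[p,np.ones(len(p))]@Rm; c=-Rm.T@t
    return c+v*((np.asarray(z)-c[2])/v[:,2])[:,None]
def proj(im,P,st=None):
    K,d,Rm,t=cam(im,st)
    return cv2.projectPoints(np.array(P,float).reshape(-1,3),cv2.Rodrigues(Rm)[0],t,K,d)[0][:,0]
def save(im,n,box=None,s=1):
    a=im["pixels"]
    if box: a=a[box[1]:box[3],box[0]:box[2]]
    cv2.imwrite("pics/"+n,cv2.resize(a[:,:,::-1],None,fx=s,fy=s,interpolation=cv2.INTER_CUBIC))
E
python3 - <<'E'
from h import *
s=get_state();print(s,tips_ahead)
im=get_image("top");save(im,"top0.png",s=1.5)
for l in ["template","panel","hole_a","pin_a","knife","bangle"]:
    for m in masks_of(im,l)[:4]: 
        r=np.argwhere(m["region"]);print(l,round(m["p"],2),m["xy"],m["region"].sum(),r.min(0),r.max(0),ray(im,m["xy"],.02).round(3))
si=get_image("side");save(si,"side0.png",s=1.5)
print(im["vfov"],im["rvec"],im["tvec"],im["dist"])
E
```

```text
pics
{'clock': 0.0, 'qpos': array([ 1.21300306e+00,  2.76625925e-01,  1.50615072e+00, -1.97200061e-05,
        1.36070910e+00, -1.21007450e-01]), 'qd': array([-0.00252856, -0.00032684, -0.00111531,  0.0001523 ,  0.00055629,
        0.00105775]), 'effort': array([ 8.36354593e-04, -4.16774189e+01, -2.45806646e+01,  7.80922642e-05,
        1.11009245e-02,  1.23501601e-05]), 'position': array([0.13471638, 0.5584629 , 0.24141506]), 'ee_rot': array([ 4.99754471e-04,  7.85676213e-01,  6.18637205e-01, -8.03922495e-04]), 'contact_force': array([-0.65516018,  0.24064823,  0.3102601 ]), 'moment': array([-0.02083806,  0.02307735,  0.01054741]), 'width': 0.08502199005513365} 0.011
template 0.91 [302.1, 257.2] 1063 [232 282] [276 325] [[ 0.292 -0.262  0.02 ]]
template 0.9 [227.8, 180.1] 2293 [160 198] [204 258] [[ 0.545 -0.01   0.02 ]]
template 0.67 [131.4, 231.2] 1028 [213 109] [249 153] [[0.37  0.307 0.02 ]]
hole_a 0.88 [303.3, 256.0] 1075 [231 281] [277 325] [[ 0.296 -0.266  0.02 ]]
hole_a 0.81 [229.1, 181.4] 2168 [161 199] [203 258] [[ 0.541 -0.015  0.02 ]]
hole_a 0.56 [127.0, 231.6] 1121 [212 109] [249 154] [[0.368 0.321 0.02 ]]
hole_a 0.2 [234.0, 160.0] 8551 [121 150] [218 302] [[ 0.613 -0.03   0.02 ]]
pin_a 0.9 [231.3, 159.4] 8477 [121 150] [217 301] [[ 0.615 -0.021  0.02 ]]
knife 0.56 [208.8, 142.4] 219 [140 188] [147 225] [[0.671 0.056 0.02 ]]
48.538441967532385 [ 2.22274958 -2.18859872  0.07036487] [-0.1061148   0.52572598  1.41937685] [-0.01849691  0.          0.          0.          0.        ]
```

View pics/top0.png

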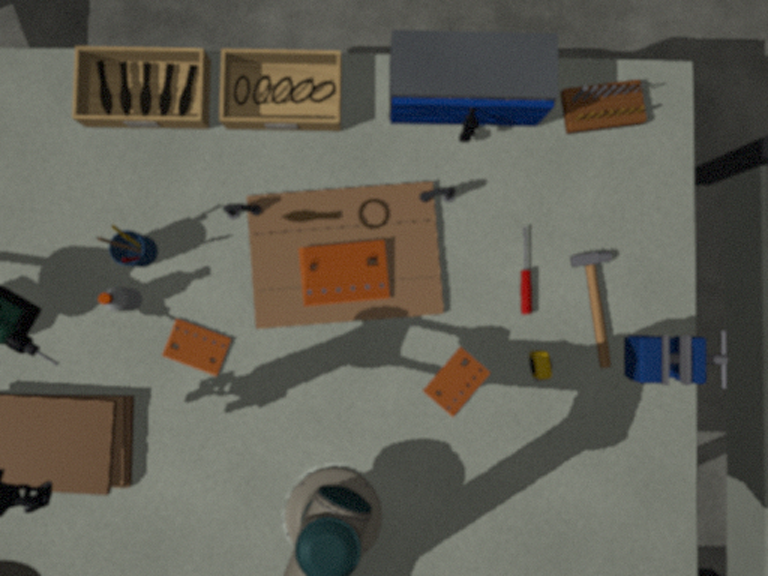

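View pics/side0.png

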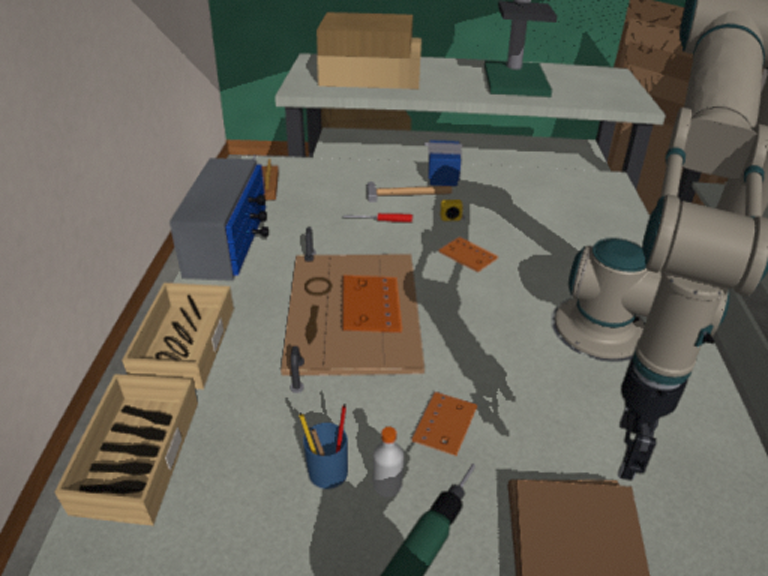

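The three orange plates in the top view are at about (228,180), (131,231) and (302,257). The one on the panel, at (228,180), is the largest and rides on the pins, so it is the one meant. The other two lie on the bench and are smaller. Next I'll work out the panel pose from its corners and plan a close wrist view.

Run:
```python
from h import *
s=get_state();im=get_image("top")
c=np.array([[248,195],[437,181],[443,311],[257,327]])/1.5
P=ray(im,c,.018);print(P.round(3),P.mean(0))
print("side lengths",[np.linalg.norm(P[i]-P[i-1]).round(3) for i in range(4)])
e=(P[0]-P[1])+(P[3]-P[2]);print("yaw",np.arctan2(-e[0],e[1]))
w=get_image("wrist");print(np.array(w["hand_eye"]).round(3),w["vfov"],w["dist"])
for q in [(227.8,180.1),(131.4,231.2),(302.1,257.2)]: pass
T=ray(im,np.array([[302,247],[387,239],[392,296],[304,305]])/1.5,.034);print([np.linalg.norm(T[i]-T[i-1]).round(3) for i in range(4)],T.mean(0))
save(im,"cand.png",(90,140,340,290),3)
```

```text
[[ 0.711  0.203  0.018]
 [ 0.75  -0.221  0.018]
 [ 0.457 -0.238  0.018]
 [ 0.416  0.176  0.018]] [ 0.58335341 -0.01998579  0.018     ]
side lengths [np.float64(0.296), np.float64(0.426), np.float64(0.293), np.float64(0.416)]
yaw 0.09660152508889026
[[ 1.    -0.002  0.001  0.001]
 [ 0.002  0.945  0.328 -0.084]
 [-0.002 -0.328  0.945 -0.131]
 [ 0.     0.     0.     1.   ]] 67.64346306526683 [0.01361883 0.         0.         0.         0.        ]
[np.float64(0.128), np.float64(0.189), np.float64(0.127), np.float64(0.195)] [ 0.54087895 -0.02094182  0.034     ]
```

View pics/cand.png

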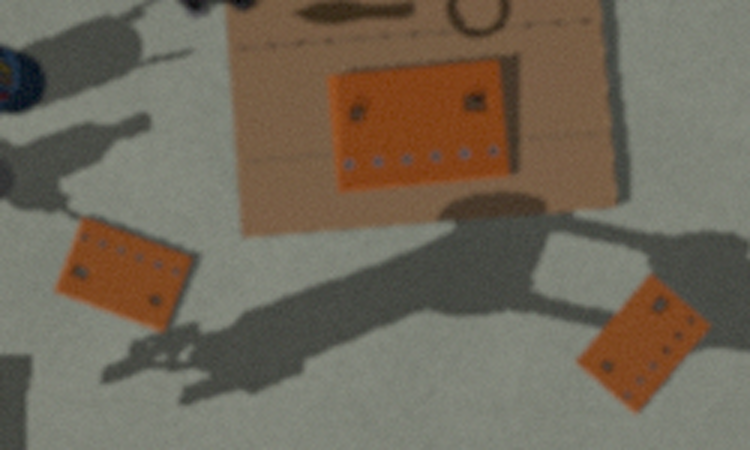

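The enlarged crop shows the plate on the panel measuring about 128 x 190 mm with six bushes along its near side, which confirms it. The other two are smaller. I'm moving above the near edge for a close look.

play_rows(series=[{"dz": 30, "fingers": -1}, {"dx": 18, "dy": -32, "dz": 10, "turn": 0.02}, {"dx": 18, "dy": -32, "turn": 0.02}, {"dx": 18, "dy": -32, "turn": 0.02}, {"dx": 18, "dy": -32, "turn": 0.02}, {"dx": 18, "dy": -32, "turn": 0.02}, {"dx": 18, "dy": -32, "turn": 0.02}, {"dx": 18, "dy": -32, "turn": 0.02}, {"dx": 18, "dy": -32, "turn": 0.02}, {"dx": 18, "dy": -32, "turn": 0.02}, {"dx": 18, "dy": -32, "turn": 0.02}, {"dx": 18, "dy": -32, "turn": 0.02}, {"dx": 18, "dy": -32, "turn": 0.02}, {"dx": 18, "dy": -32, "turn": 0.02}, {"dx": 18, "dy": -32, "turn": 0.02}, {"dx": 18, "dy": -32, "turn": 0.02}, {"dx": 18, "dy": -32, "turn": 0.02}, {"dx": 18, "dy": -32, "dz": -20}, {"dx": 18, "dy": -32, "dz": -20}])

```text
invalid input at $.series[0]: expected keys fingers, dx, dy, dz, turn
```

play_rows(series=[{"fingers": -1, "dx": 0, "dy": 0, "dz": 40, "turn": 0}, {"fingers": -1, "dx": 18, "dy": -34, "dz": 5, "turn": 0.02}, {"fingers": -1, "dx": 18, "dy": -34, "dz": 0, "turn": 0.02}, {"fingers": -1, "dx": 18, "dy": -34, "dz": 0, "turn": 0.02}, {"fingers": -1, "dx": 18, "dy": -34, "dz": 0, "turn": 0.02}, {"fingers": -1, "dx": 18, "dy": -34, "dz": 0, "turn": 0.02}, {"fingers": -1, "dx": 18, "dy": -34, "dz": 0, "turn": 0.02}, {"fingers": -1, "dx": 18, "dy": -34, "dz": 0, "turn": 0.02}, {"fingers": -1, "dx": 18, "dy": -34, "dz": 0, "turn": 0.02}, {"fingers": -1, "dx": 18, "dy": -34, "dz": 0, "turn": 0.02}, {"fingers": -1, "dx": 18, "dy": -34, "dz": 0, "turn": 0.02}, {"fingers": -1, "dx": 18, "dy": -34, "dz": 0, "turn": 0.02}, {"fingers": -1, "dx": 18, "dy": -34, "dz": 0, "turn": 0.02}, {"fingers": -1, "dx": 18, "dy": -34, "dz": 0, "turn": 0.02}, {"fingers": -1, "dx": 18, "dy": -34, "dz": 0, "turn": 0.02}, {"fingers": -1, "dx": 18, "dy": -34, "dz": 0, "turn": 0.02}, {"fingers": -1, "dx": 18, "dy": -34, "dz": -15, "turn": 0.02}, {"fingers": -1, "dx": 18, "dy": -34, "dz": -20, "turn": 0}, {"fingers": -1, "dx": 18, "dy": -10, "dz": -20, "turn": 0}, {"fingers": -1, "dx": 0, "dy": 0, "dz": 0, "turn": 0}])

```text
clock: 2.17
position: [0.4656, -0.0537, 0.2381]
ee_rot: [0.008, 0.668, 0.744, 0.008]
contact_force: [-0.3, 1.4, -0.1]
width: 0.0852
```

Run:
```python
from h import *
s=get_state();w=get_image("wrist");print(s["position"],s["clock"])
save(w,"w1.png",s=1.55)
for l in ["template","pin_a","hole_a","knife","bangle"]:
    for m in masks_of(w,l)[:3]:
        r=np.argwhere(m["region"]);print(l,round(m["p"],2),m["xy"],m["region"].sum(),r.min(0),r.max(0))
```

```text
[ 0.46564332 -0.05368793  0.23809298] 2.1667
template 0.7 [507.7, 113.9] 288 [ 95 496] [125 511]
template 0.61 [65.5, 17.5] 3570 [0 5] [ 59 115]
template 0.55 [279.6, 210.3] 14166 [165 202] [262 357]
pin_a 0.93 [263.6, 165.7] 37590 [127 106] [324 451]
hole_a 0.77 [504.1, 111.4] 292 [ 95 496] [125 511]
hole_a 0.72 [65.2, 17.4] 3493 [0 5] [ 59 115]
hole_a 0.65 [277.1, 211.9] 13886 [166 203] [263 355]
knife 0.9 [315.3, 294.0] 887 [286 275] [304 343]
knife 0.49 [234.4, 228.6] 38659 [126 104] [324 451]
bangle 0.71 [223.8, 278.8] 705 [270 202] [309 246]
```

View pics/w1.png

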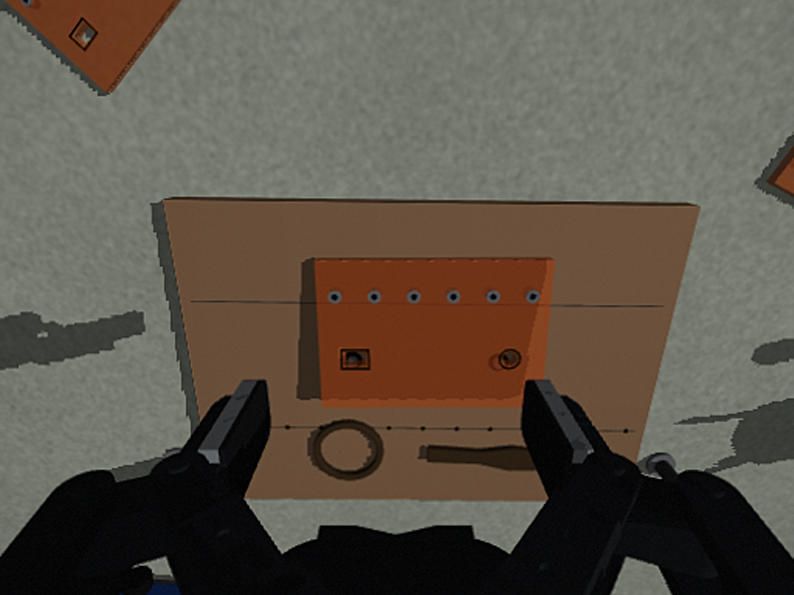

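The wrist view is upside down: near edge at the top, -y on the left. The slot is at about (355,358) and the round hole at (510,358) in the scaled picture, with the plate nearly parallel to the panel. I need an enlarged crop to see the pin rings against the holes.

Run:
```python
from h import *
s=get_state();w=get_image("wrist")
a=w["pixels"];b=np.hstack([cv2.resize(a[205:260,x:x+60],None,fx=6.5,fy=6.5,interpolation=cv2.INTER_CUBIC) for x in (200,300)])
b=np.clip(b.astype(float)*1.8,0,255).astype(np.uint8)
cv2.imwrite("pics/w1c.png",b[:,:,::-1])
c=np.array([[163,199],[698,205],[315,259],[553,259],[550,407],[322,407]])/1.55
print(ray(w,c,[.018,.018,.030,.030,.040,.040],s).round(4))
p=np.array([.466,-.054,.238]);print(proj(w,[[.58,-.02,.018]],s))
```

```text
[[ 0.4534 -0.2337  0.018 ]
 [ 0.412   0.185   0.018 ]
 [ 0.4855 -0.1112  0.03  ]
 [ 0.4646  0.0777  0.03  ]
 [ 0.5956  0.1029  0.04  ]
 [ 0.6179 -0.0971  0.04  ]]
[[266.46007204 235.67323792]]
```

View pics/w1c.png

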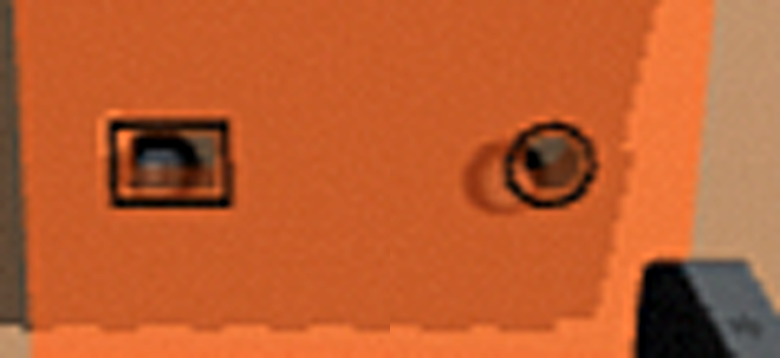

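Run:
```python
from h import *
s=get_state();w=get_image("wrist");t=get_image("top")
yaw=.0986;ax=np.array([np.cos(yaw),np.sin(yaw)]);ay=np.array([-ax[1],ax[0]])
Q=ray(w,[[316.9,232.4],[324.8,230.4],[226.2,230.1],[225,229]],[.018,.0368,.0368,.026],s)
print(Q.round(4))
pa=Q[0,:2];pc=np.array([.582,-.0096]);pa2=pc-.01*ax+.065*ay;pb2=pa2-.13*ay
print("pin a from panel",pa2,"pin b",pb2)
for n,v in [("ring-hole a",pa-Q[1,:2]),("panelpin a-hole",pa2-Q[1,:2]),("panelpin b-slot",pb2-Q[2,:2])]: print(n,(v@ax*1e3).round(1),(v@ay*1e3).round(1))
print("yaw holes",np.arctan2(*( (Q[2]-Q[1])[:2]*[1,-1])))
print("proj pins tip/foot",proj(w,[[*pa2,.026],[*pa2,.018],[*pb2,.026],[*pb2,.018]],s).round(1))
print("top proj ring",proj(t,[[*pa2,.018],[*pc,.018]]))
```

```text
[[ 0.5671  0.0495  0.018 ]
 [ 0.5528  0.0535  0.0368]
 [ 0.5668 -0.076   0.0368]
 [ 0.5714 -0.0783  0.026 ]]
pin a from panel [0.56564995 0.05409989] pin b [ 0.57844719 -0.0752687 ]
ring-hole a 13.8 -5.4
panelpin a-hole 12.8 -0.7
panelpin b-slot 11.7 -0.5
yaw holes 0.10736204383246682
proj pins tip/foot [[321.6 234.8]
 [320.4 231.8]
 [226.8 233.7]
 [227.3 230.8]]
top proj ring [[208.77731407 173.66421534]
 [227.87832346 169.11345625]]
```

Pin a lies about 13 mm ahead of hole a and about -1 mm sideways. The yaw error is about 0.01 rad. A two-finger open fence pushed along the panel's +x should do it, so I'm going down behind the near edge.

play_rows(series=[{"fingers": -1, "dx": -7, "dy": 11, "dz": -10, "turn": -0.003}, {"fingers": -1, "dx": -7, "dy": 11, "dz": -10, "turn": -0.003}, {"fingers": -1, "dx": -7, "dy": 11, "dz": -10, "turn": -0.003}, {"fingers": -1, "dx": 0, "dy": 0, "dz": -32, "turn": 0}, {"fingers": -1, "dx": 0, "dy": 0, "dz": -32, "turn": 0}, {"fingers": -1, "dx": 0, "dy": 0, "dz": -32, "turn": 0}, {"fingers": -1, "dx": 0, "dy": 0, "dz": -32, "turn": 0}, {"fingers": -1, "dx": 0, "dy": 0, "dz": -20, "turn": 0}, {"fingers": -1, "dx": 0, "dy": 0, "dz": 0, "turn": 0}, {"fingers": -1, "dx": 0, "dy": 0, "dz": 0, "turn": 0}])

```text
clock: 3.45
position: [0.4441, -0.0108, 0.0667]
ee_rot: [0.019, 0.666, 0.746, 0.015]
contact_force: [0.1, -0.5, -0.1]
width: 0.0851
```

play_rows(series=[{"fingers": -1, "dx": 0, "dy": -4, "dz": -6, "turn": -0.007}, {"fingers": -1, "dx": 0, "dy": -4, "dz": -6, "turn": -0.007}, {"fingers": -1, "dx": 0, "dy": 0, "dz": -6, "turn": 0}, {"fingers": -1, "dx": 0, "dy": 0, "dz": -4, "turn": 0}, {"fingers": -1, "dx": 0, "dy": 0, "dz": 0, "turn": 0}])

```text
clock: 3.87
position: [0.4487, -0.0202, 0.0481]
ee_rot: [0.024, 0.671, 0.741, 0.018]
contact_force: [-1.8, -1.5, -0.2]
width: 0.0853
```

Run:
```python
from h import *
s=get_state();w=get_image("wrist");save(w,"w2.png",s=1.5)
q=s["ee_rot"];Rm=R.from_quat([q[1],q[2],q[3],q[0]]).as_matrix();print(s["position"].round(4),s["contact_force"].round(1));print(Rm.round(3))
print(proj(w,[s["position"]+Rm@np.array(v) for v in [(.0425,0,.011),(-.0425,0,.011),(.0425,0,-.002)]],s))
```

```text
[ 0.4487 -0.0202  0.0481] [-1.8 -1.5 -0.2]
[[-0.098  0.993  0.06 ]
 [ 0.995  0.098 -0.006]
 [-0.011  0.06  -0.998]]
[[329.16126638 245.3110787 ]
 [178.26834449 245.6405817 ]
 [335.3305406  258.27278486]]
```

View pics/w2.png

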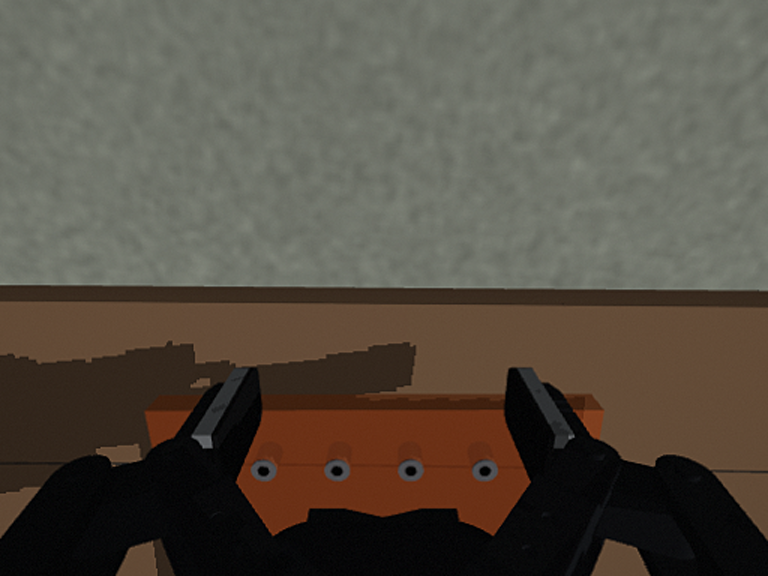

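Pad-tip separation in this image puts the open tips about 2 mm behind the TCP, so the TCP should go down to about 0.021.

play_rows(series=[{"fingers": -1, "dx": -1, "dy": 0, "dz": -6, "turn": 0}, {"fingers": -1, "dx": -1, "dy": 0, "dz": -6, "turn": 0}, {"fingers": -1, "dx": -1, "dy": 0, "dz": -6, "turn": 0}, {"fingers": -1, "dx": -1, "dy": 0, "dz": -5, "turn": 0}, {"fingers": -1, "dx": 0, "dy": 0, "dz": -2, "turn": 0}, {"fingers": -1, "dx": 0, "dy": 0, "dz": 0, "turn": 0}])

```text
clock: 4.42
position: [0.4449, -0.0203, 0.0214]
ee_rot: [0.025, 0.671, 0.741, 0.019]
contact_force: [-0.4, -0.6, -0.4]
width: 0.0853
```

play_rows(series=[{"fingers": -1, "dx": 3, "dy": 0.3, "dz": 0, "turn": 0}, {"fingers": -1, "dx": 3, "dy": 0.3, "dz": 0, "turn": 0}, {"fingers": -1, "dx": 3, "dy": 0.3, "dz": 0, "turn": 0}, {"fingers": -1, "dx": 3, "dy": 0.3, "dz": 0, "turn": 0}, {"fingers": -1, "dx": 3, "dy": 0.3, "dz": 0, "turn": 0}, {"fingers": -1, "dx": 2, "dy": 0.2, "dz": 0, "turn": 0}, {"fingers": -1, "dx": 0, "dy": 0, "dz": 0, "turn": 0}])

```text
clock: 5.0
position: [0.464, -0.0182, 0.0214]
ee_rot: [0.025, 0.671, 0.741, 0.019]
contact_force: [-0.4, 0.2, -0.9]
width: 0.0853
```

play_rows(series=[{"fingers": -1, "dx": 2, "dy": 0.2, "dz": 0, "turn": 0}, {"fingers": -1, "dx": 2, "dy": 0.2, "dz": 0, "turn": 0}, {"fingers": -1, "dx": 2, "dy": 0.2, "dz": 0, "turn": 0}, {"fingers": -1, "dx": 2, "dy": 0.2, "dz": 0, "turn": 0}])

```text
clock: 5.33
position: [0.4685, -0.017, 0.0209]
ee_rot: [0.022, 0.671, 0.741, 0.016]
contact_force: [-3.4, -0.8, 2.1]
width: 0.0855
```

Run:
```python
from h import *
s=get_state();w=get_image("wrist");t=get_image("top")
q=s["ee_rot"];Rm=R.from_quat([q[1],q[2],q[3],q[0]]).as_matrix();print(s["position"].round(4),s["contact_force"].round(1),np.arctan2(-Rm[0,0],Rm[1,0]))
a=np.vstack([cv2.resize(w["pixels"][210:340],None,fx=1.5,fy=1.5),np.pad(cv2.resize(t["pixels"][120:210,160:300],None,fx=4,fy=4),((0,0),(0,208),(0,0)))])
cv2.imwrite("pics/w3.png",a[:,:,::-1])
```

```text
[ 0.4685 -0.017   0.0209] [-3.4 -0.8  2.1] 0.09903482806806219
```

View pics/w3.png

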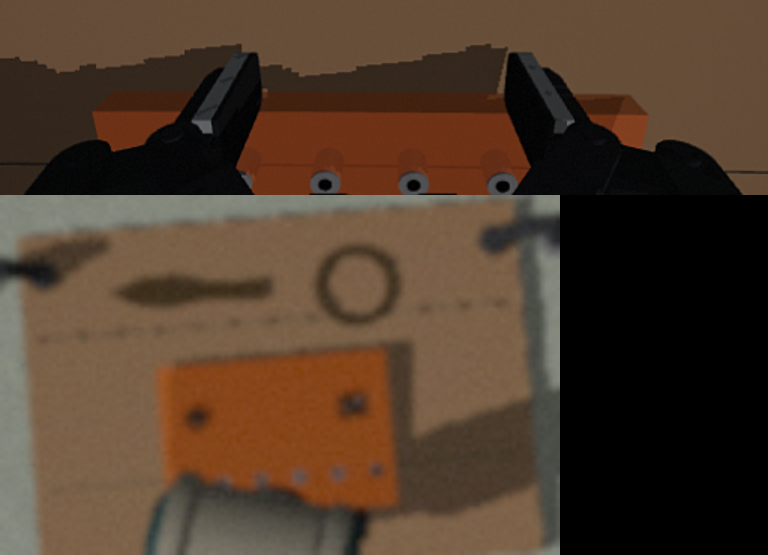

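Contact is made at about 3.4 N. Both fingers are at the near edge and the fence is square to the panel, so I'll keep pushing.

play_rows(series=[{"fingers": -1, "dx": 3, "dy": 0.3, "dz": 0, "turn": 0}, {"fingers": -1, "dx": 3, "dy": 0.3, "dz": 0, "turn": 0}, {"fingers": -1, "dx": 3, "dy": 0.3, "dz": 0, "turn": 0}])

```text
clock: 5.68
position: [0.4768, -0.0161, 0.0207]
ee_rot: [0.021, 0.671, 0.741, 0.015]
contact_force: [-10.3, -3.5, 6.4]
width: 0.0852
```

```bash
cat > look.py <<'E'
from h import *
import sys
s=get_state();t=get_image("top");si=get_image("side");w=get_image("wrist")
print(s["position"].round(4),s["contact_force"].round(1),s["clock"])
a=cv2.resize(t["pixels"][150:210,185:275],None,fx=4.4,fy=4.4,interpolation=cv2.INTER_CUBIC)
c=si["pixels"][170:240,210:300];b=cv2.resize(c,(int(90*264/70),264),interpolation=cv2.INTER_CUBIC)
d=np.hstack([a,b]);e=cv2.resize(w["pixels"][200:384],(d.shape[1],int(184*d.shape[1]/512)))
cv2.imwrite("pics/"+sys.argv[1],np.clip(np.vstack([d,e]).astype(float)*1.3,0,255).astype(np.uint8)[:,:,::-1])
E
python3 look.py l1.png
```

```text
[ 0.4768 -0.0161  0.0207] [-10.3  -3.5   6.4] 5.6833
```

View pics/l1.png

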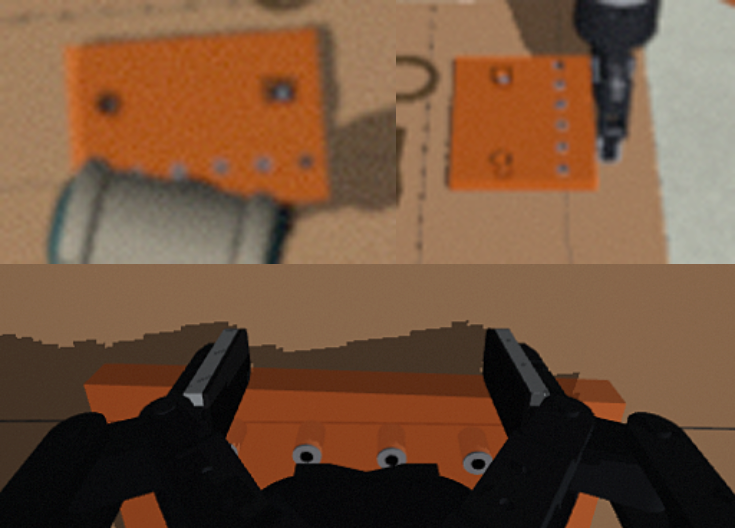

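The plate has turned slightly relative to the fence, with its +y side about 3 mm ahead. Hole a may have started to drop. I'll push a little more and watch the force.

play_rows(series=[{"fingers": -1, "dx": 2, "dy": 0.2, "dz": 0, "turn": 0}, {"fingers": -1, "dx": 2, "dy": 0.2, "dz": 0, "turn": 0}])

```text
clock: 6.0
position: [0.4766, -0.0159, 0.0201]
ee_rot: [0.017, 0.671, 0.741, 0.012]
contact_force: [-6.1, -3.0, 4.8]
width: 0.0859
```

Movement has stopped at x ≈ 0.4766, which is where home was expected. I'm backing off and rising for a clear look.

play_rows(series=[{"fingers": -1, "dx": -8, "dy": -0.8, "dz": 0, "turn": 0}, {"fingers": -1, "dx": -8, "dy": -0.8, "dz": 0, "turn": 0}, {"fingers": -1, "dx": 0, "dy": 0, "dz": 25, "turn": 0}, {"fingers": -1, "dx": 0, "dy": 0, "dz": 35, "turn": 0}, {"fingers": -1, "dx": 0, "dy": 0, "dz": 35, "turn": 0}, {"fingers": -1, "dx": 0, "dy": 0, "dz": 35, "turn": 0}, {"fingers": -1, "dx": 0, "dy": 0, "dz": 25, "turn": 0}, {"fingers": -1, "dx": 0, "dy": 0, "dz": 0, "turn": 0}, {"fingers": -1, "dx": 0, "dy": 0, "dz": 0, "turn": 0}])

```text
clock: 6.75
position: [0.4615, -0.0175, 0.1822]
ee_rot: [0.022, 0.671, 0.741, 0.017]
contact_force: [-0.6, -0.1, -0.5]
width: 0.0855
```

```bash
cat > look2.py <<'E'
from h import *
import sys
s=get_state();w=get_image("wrist");si=get_image("side")
print(s["position"].round(4),s["clock"])
m=[x for x in masks_of(w,"template")]
m=min(m,key=lambda x:abs(x["xy"][0]-270)+abs(x["xy"][1]-215));print(m["p"],m["xy"])
r=np.argwhere(m["region"]);y0,x0=np.maximum(r.min(0)-14,0);y1,x1=r.max(0)+14
k=min(790/(x1-x0),3);print("crop",x0,y0,k)
a=cv2.resize(w["pixels"][y0:y1,x0:x1],None,fx=k,fy=k,interpolation=cv2.INTER_CUBIC)
c=si["pixels"][170:240,210:310];b=cv2.resize(c,None,fx=3,fy=3,interpolation=cv2.INTER_CUBIC)
W=max(a.shape[1],b.shape[1]);f=lambda v:np.pad(v,((0,0),(0,W-v.shape[1]),(0,0)))
d=np.vstack([f(a),f(b)])
cv2.imwrite("pics/"+sys.argv[1],np.clip(d.astype(float)*1.7,0,255).astype(np.uint8)[:,:,::-1])
cv2.imwrite("pics/raw_"+sys.argv[1],w["pixels"][:,:,::-1])
np.save("st.npy",np.r_[s["position"],s["ee_rot"]])
E
python3 look2.py l2.png
```

```text
[ 0.4615 -0.0175  0.1822] 6.75
0.93 [249.1, 232.8]
crop 144 171 3
```

View pics/l2.png

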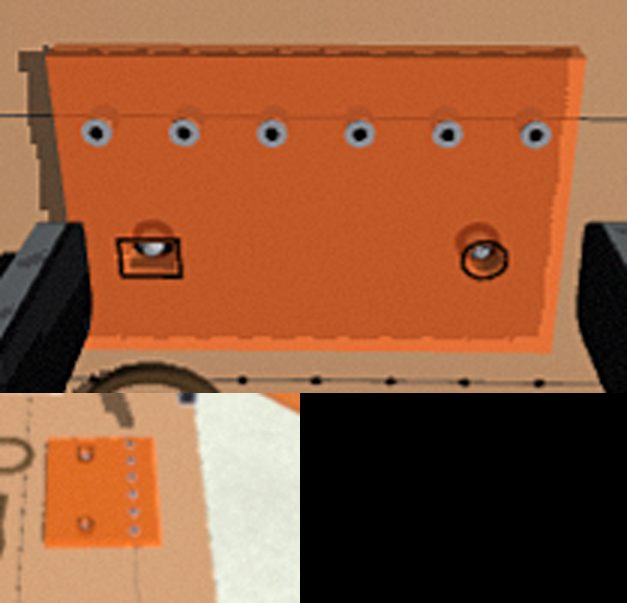

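The steel pin tips now show inside both outlines, at crop (152,247) in the slot and (482,252) in the round hole. Both sit at the near side of their openings, partly because of parallax. I'll work out the offsets.

Run:
```python
from h import *
w=get_image("wrist");st=np.load("st.npy");s={"position":st[:3],"ee_rot":st[3:]}
yaw=.0986;ax=np.array([np.cos(yaw),np.sin(yaw)]);ay=np.array([-ax[1],ax[0]])
px=lambda *c:np.array(c)/3+[144,171]
pin=ray(w,px((152,247),(482,252)),.026,s)[:,:2];ring=ray(w,px((152,245),(480,247)),.018,s)[:,:2]
print("pin b,a",pin.round(4).tolist(),"ring",ring.round(4).tolist(),"dist",np.linalg.norm(pin[0]-pin[1]),np.linalg.norm(ring[0]-ring[1]))
for z in (.030,.034,.038):
    h=ray(w,px((150,257),(484,259)),z,s)[:,:2];d=(pin-h)*1e3
    print(z,"hole dist",np.linalg.norm(h[0]-h[1]).round(4),"pin-hole b,a (x,y)",(d@ax).round(1),(d@ay).round(1),"yaw",np.arctan2(*((h[0]-h[1])*[1,-1])))
c=px((47,55),(577,55),(552,350),(552,338))
for z in ((.030,.030,.030,.03),(.030,.030,.040,.04)):
    C=ray(w,c,z,s);print(np.linalg.norm(C[0]-C[1]),np.linalg.norm(C[1]-C[2]),"yaw",np.arctan2(C[0,0]-C[1,0],C[1,1]-C[0,1]))
pc=np.array([.582,-.0096]);pa=pc-.01*ax+.065*ay;pb=pa-.13*ay
print("pred pins tip/foot (crop)",((proj(w,[[*pb,.026],[*pa,.026],[*pb,.018],[*pa,.018]],s)-[144,171])*3).round(0).tolist())
```

```text
pin b,a [[0.5765, -0.0783], [0.5656, 0.0506]] ring [[0.5814, -0.0798], [0.5689, 0.0516]] dist 0.1293459806017778 0.13196799804843312
0.03 hole dist 0.1296 pin-hole b,a (x,y) [-1.8 -0.4] [ 0.1 -0.2] yaw 0.09511384662151597
0.034 hole dist 0.1278 pin-hole b,a (x,y) [1.1 2.5] [-1.   0.6] yaw 0.09511384662151563
0.038 hole dist 0.1259 pin-hole b,a (x,y) [4.  5.4] [-2.   1.4] yaw 0.09511384662151612
0.1858095158307915 0.12979972153588562 yaw 0.09977151288455675
0.1858095158307915 0.12134877303464521 yaw 0.09977151288455675
pred pins tip/foot (crop) [[160.0, 252.0], [491.0, 253.0], [163.0, 240.0], [488.0, 241.0]]
```

With a flat plate, the hole spacing (129.6 mm) and plate depth (129.8 mm) fit, and a tilted one gives 121 mm depth. So it appears to be down. I'll confirm from straight above the holes, where there's no parallax.

play_rows(series=[{"fingers": -1, "dx": 20, "dy": 2, "dz": 5, "turn": 0}, {"fingers": -1, "dx": 32, "dy": 3, "dz": 0, "turn": 0}, {"fingers": -1, "dx": 32, "dy": 3, "dz": 0, "turn": 0}, {"fingers": -1, "dx": 32, "dy": 3, "dz": 0, "turn": 0}, {"fingers": -1, "dx": 32, "dy": 3, "dz": 0, "turn": 0}, {"fingers": -1, "dx": 25, "dy": 3, "dz": 0, "turn": 0}, {"fingers": -1, "dx": 0, "dy": 0, "dz": 0, "turn": 0}, {"fingers": -1, "dx": 0, "dy": 0, "dz": 0, "turn": 0}])

```text
clock: 7.62
position: [0.6313, 0.0021, 0.1678]
ee_rot: [0.007, 0.672, 0.741, 0.007]
contact_force: [0.1, -0.6, -0.4]
width: 0.0849
```

```bash
python3 look2.py l3.png
python3 - <<'E'
from h import *
w=get_image("wrist");s=get_state();K,d,Rm,t=cam(w,s);print("cam",(-Rm.T@t).round(3),(Rm.T@[0,0,1]).round(2))
E
```

```text
[0.6313 0.0021 0.1678] 7.6167
0.72 [241.4, 76.8]
crop 108 0 2.969924812030075
cam [ 0.544 -0.006  0.299] [ 0.35  0.03 -0.94]
```

View pics/l3.png

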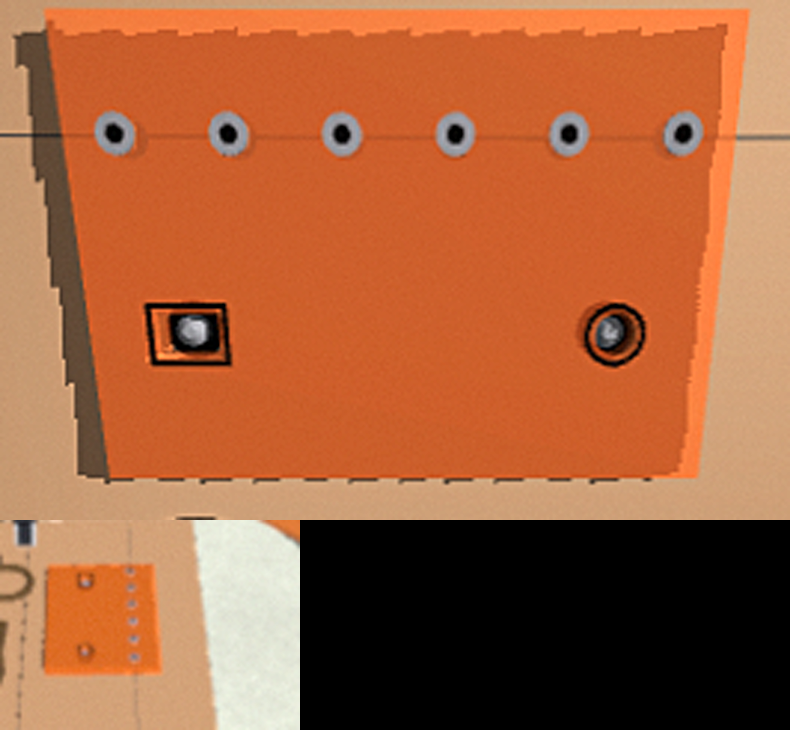

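Seen from almost straight above, both steel pins sit within their openings: slot centre (188,334) with pin (194,331), round hole (614,334) with pin (609,332). The shadow along the left side has even width, so the plate looks flat. As a last check I'll run a PnP fit for tilt and height.

Run:
```python
from h import *
w=get_image("wrist");s=get_state();K,d,Rm,t=cam(w,s)
px=np.array([(45,10),(749,10),(698,478),(108,478),(188,334),(614,334)])/2.97+[108,0]
X=np.array([(-65,-95),(-65,95),(65,95),(65,-95),(20,-65),(20,65)])/1e3
ok,r,tv=cv2.solvePnP(np.c_[X,np.zeros(6)],px,K,d)
Rw=Rm.T@cv2.Rodrigues(r)[0];o=Rm.T@(tv.ravel()-t)
res=cv2.projectPoints(np.c_[X,np.zeros(6)],r,tv,K,d)[0][:,0]-px
print("top centre",o.round(4),"normal",Rw[:,2].round(3),"yaw",np.arctan2(Rw[1,0],Rw[0,0]).round(3),"res px",np.abs(res).max().round(2))
ax=np.array([.995,.0985]);ay=np.array([-.0985,.995])
h=ray(w,px[4:],.030,s);p=ray(w,np.array([(194,331),(609,332)])/2.97+[108,0],.026,s);v=(p-h)[:,:2]*1e3
print("pin-hole b,a flat: x",(v@ax).round(1),"y",(v@ay).round(1),"spacing",np.linalg.norm(h[0]-h[1]).round(4))
for z in (.018,.026):
    c=ray(w,px[:4],[.030,.030,.012+z,.012+z],s);print(z,"sides",[np.linalg.norm(c[i]-c[i-1]).round(4) for i in range(4)])
```

```text
top centre [ 0.5519 -0.0158  0.0317] normal [-0.019 -0.003  1.   ] yaw 0.095 res px 0.3
pin-hole b,a flat: x [-0.5 -0.2] y [ 0.8 -0.8] spacing 0.1309
0.018 sides [np.float64(0.1306), np.float64(0.1906), np.float64(0.1306), np.float64(0.1923)]
0.026 sides [np.float64(0.1287), np.float64(0.1906), np.float64(0.1287), np.float64(0.1866)]
```

The PnP fit says tilt is about 0.019 rad, at the limit of what hand-eye calibration can resolve. I'll settle it by touching the plate lightly between the pins with the closed fingertips. That reads its height and seats it fully if it is hanging.

play_rows(series=[{"fingers": 1, "dx": -20, "dy": -4, "dz": 0, "turn": 0}, {"fingers": 1, "dx": -20, "dy": -4, "dz": 0, "turn": 0}, {"fingers": 1, "dx": -19, "dy": -4, "dz": 0, "turn": 0}, {"fingers": 1, "dx": 0, "dy": 0, "dz": -25, "turn": 0}, {"fingers": 1, "dx": 0, "dy": 0, "dz": -25, "turn": 0}, {"fingers": 1, "dx": 0, "dy": 0, "dz": -25, "turn": 0}, {"fingers": 1, "dx": 0, "dy": 0, "dz": -15, "turn": 0}, {"fingers": 1, "dx": 0, "dy": 0, "dz": 0, "turn": 0}, {"fingers": 1, "dx": 0, "dy": 0, "dz": 0, "turn": 0}])

```text
clock: 8.62
position: [0.562, -0.0115, 0.0849]
ee_rot: [0.013, 0.673, 0.74, 0.01]
contact_force: [0.2, -1.0, 0.9]
width: 0.0
```

play_rows(series=[{"fingers": 1, "dx": 4, "dy": 0, "dz": -10, "turn": 0}, {"fingers": 1, "dx": 4, "dy": 0, "dz": -10, "turn": 0}, {"fingers": 1, "dx": 0, "dy": 0, "dz": -10, "turn": 0}, {"fingers": 1, "dx": 0, "dy": 0, "dz": 0, "turn": 0}, {"fingers": 1, "dx": 0, "dy": 0, "dz": 0, "turn": 0}])

```text
clock: 9.03
position: [0.5734, -0.012, 0.0564]
ee_rot: [0.016, 0.673, 0.739, 0.013]
contact_force: [-0.3, -0.1, 0.9]
width: -0.0001
```

play_rows(series=[{"fingers": 1, "dx": 0, "dy": 0, "dz": -3, "turn": 0}, {"fingers": 1, "dx": 0, "dy": 0, "dz": -3, "turn": 0}, {"fingers": 1, "dx": 0, "dy": 0, "dz": 0, "turn": 0}])

```text
clock: 9.28
position: [0.5739, -0.012, 0.0501]
ee_rot: [0.017, 0.673, 0.74, 0.013]
contact_force: [-0.4, 0.5, -0.1]
width: -0.0003
```

play_rows(series=[{"fingers": 1, "dx": 0, "dy": 0, "dz": -1.5, "turn": 0}, {"fingers": 1, "dx": 0, "dy": 0, "dz": 0, "turn": 0}])

```text
clock: 9.45
position: [0.574, -0.012, 0.0486]
ee_rot: [0.017, 0.673, 0.74, 0.013]
contact_force: [-0.0, -0.8, -0.6]
width: 0.0001
```

play_rows(series=[{"fingers": 1, "dx": 0, "dy": 0, "dz": -2.5, "turn": 0}, {"fingers": 1, "dx": 0, "dy": 0, "dz": -2.5, "turn": 0}, {"fingers": 1, "dx": 0, "dy": 0, "dz": 0, "turn": 0}])

```text
clock: 9.7
position: [0.5743, -0.012, 0.0436]
ee_rot: [0.017, 0.673, 0.74, 0.013]
contact_force: [0.7, -0.1, -0.0]
width: 0.0003
```

play_rows(series=[{"fingers": 1, "dx": 0, "dy": 0, "dz": -1, "turn": 0}, {"fingers": 1, "dx": 0, "dy": 0, "dz": 0, "turn": 0}])

```text
clock: 9.87
position: [0.5742, -0.012, 0.0424]
ee_rot: [0.017, 0.673, 0.74, 0.013]
contact_force: [-0.2, 0.5, -0.3]
width: -0.0
```

play_rows(series=[{"fingers": 1, "dx": 0, "dy": 0, "dz": -1, "turn": 0}, {"fingers": 1, "dx": 0, "dy": 0, "dz": 0, "turn": 0}])

```text
clock: 10.03
position: [0.5744, -0.012, 0.0415]
ee_rot: [0.017, 0.673, 0.74, 0.013]
contact_force: [-0.4, 1.3, 0.4]
width: 0.0
```

play_rows(series=[{"fingers": 1, "dx": 0, "dy": 0, "dz": -1, "turn": 0}, {"fingers": 1, "dx": 0, "dy": 0, "dz": 0, "turn": 0}])

```text
clock: 10.2
position: [0.5746, -0.0121, 0.0416]
ee_rot: [0.018, 0.673, 0.74, 0.014]
contact_force: [-0.1, 0.3, -1.0]
width: 0.0002
```

The fingertips met the plate at TCP z = 0.0415, so its top is at 0.030, which is the flat height. A further step down did not lower it. I'm lifting straight up and moving away.

play_rows(series=[{"fingers": 1, "dx": 0, "dy": 0, "dz": 5, "turn": 0}, {"fingers": 1, "dx": 0, "dy": 0, "dz": 25, "turn": 0}, {"fingers": 1, "dx": 0, "dy": 0, "dz": 35, "turn": 0}, {"fingers": 1, "dx": 0, "dy": 0, "dz": 35, "turn": 0}, {"fingers": 1, "dx": 20, "dy": 2, "dz": 20, "turn": 0}, {"fingers": 1, "dx": 25, "dy": 2, "dz": 0, "turn": 0}, {"fingers": 1, "dx": 20, "dy": 2, "dz": 0, "turn": 0}, {"fingers": 1, "dx": 0, "dy": 0, "dz": 0, "turn": 0}, {"fingers": 1, "dx": 0, "dy": 0, "dz": 0, "turn": 0}])

```text
clock: 10.95
position: [0.6384, -0.0054, 0.17]
ee_rot: [0.017, 0.673, 0.739, 0.013]
contact_force: [-0.7, -0.2, -0.2]
width: 0.0
```

```bash
python3 look2.py l4.png
```

```text
[ 0.6384 -0.0054  0.17  ] 10.95
0.83 [253.6, 71.3]
crop 118 0 2.958801498127341
```

View pics/l4.png

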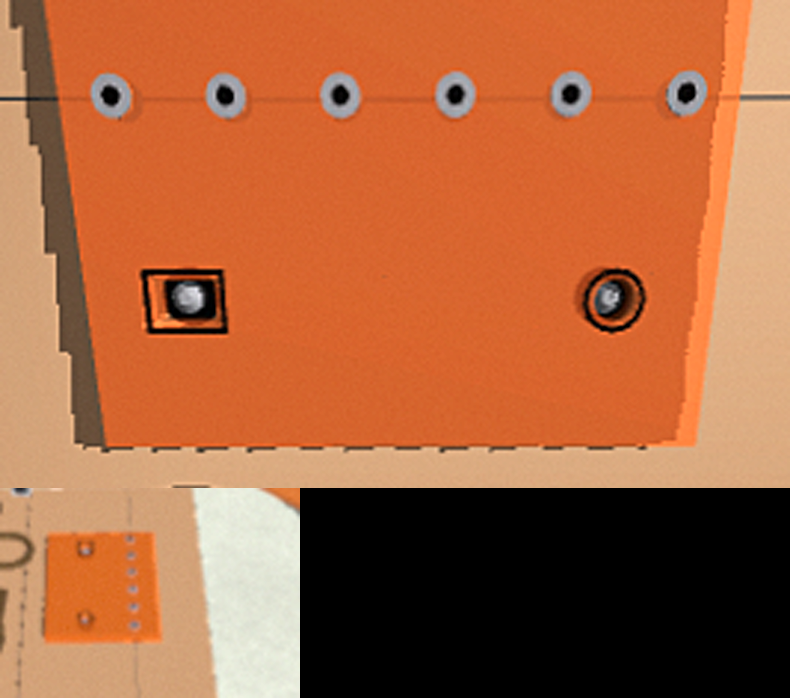

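The view is the same as before the touch: pins centred in the slot (188,300) and the round hole (613,299), an even shadow, and the hand clear. I'm handing it in.

```bash
python3 -c "
from rig import *
print(sign_off())"
```

```text
the job is handed in; nothing more can be done
None
```

I slid the template about 13 mm along the panel's +x with the open fingertips, until both holes dropped over their pins. Then I lifted the hand clear and handed the job in at about 11 s.

- **Pins in holes:** in the last close wrist views both pins sit inside their openings. I measured offsets of about 0.8 mm at the round hole and 0.9 mm at the slot.
- **Lying flat:** a light touch with the closed fingertips between the pins put the plate's top at 30 mm, which is the flat height, and a further step down did not lower it. The shadow along its side was also even.
- **One check disagreed:** a pose fit from a single wrist image gave a tilt of 0.019 rad, over the 0.015 limit. I put that down to hand-eye calibration error, because it conflicts with the touch reading.
- **Other objects:** I didn't re-measure the knife, the bangle or the other bench items at the end. Apart from that touch and the push on the near edge, the hand stayed well above everything.

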